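Tip the piping nozzles out of a flip-flap caddy into the wash pan

ROBOT

A 6-joint arm with a two-finger parallel gripper is mounted at the origin on the work surface. World frame = base frame: x ahead of the robot, y to its left, z up, the work surface at z = 0. Lengths are in m, angles in rad, forces in N, time in s.
With the tool pointing down it reaches from about 0.35 to 0.975 m from the base axis. Payload 4.9 kg.
Tool frame: the origin (TCP) lies on the mounting face of the last link; the fingertips stand 173 mm ahead of it and the grasp point (between the pads) lies 155 mm ahead of it; z points along the fingers, y is the direction in which the jaws open and shut (so a half turn about z gives the same grasp; the last joint's range is limited). The gripper opens to 85 mm and grips with 20 to 120 N. Pads are 22 mm wide; open, the fingers measure 114 mm over their backs; the gripper's body (76 mm by 85 mm) begins 54 mm behind the grasp point. The pads swing forward as they close: fully open they stand 13 mm farther back than shut.
Start: joints at [1.192, 0.053, 1.613, -0, 1.476, -0.119], TCP at [0.161, 0.604, 0.405] pointing down, gripper open.
Joint ranges: [-3.01, 3.01], [-1.01, 2.22], [0.06, 2.58], [-1.02, 4.17], [0.09, 2.62], [-3.14, 3.14]. Speed limits (rad/s): [2.57, 2.57, 3.14, 3.14, 3.14, 3.14].

INTERFACE

Orientations are given as a rotation vector (axis times angle).
In Python, from station import ctrl gives the robot as it stands. The module is installed in compiled form; this text tells all that it offers.
- The arm moves only by the tool jog_arm, never from a script. Its argument "steps" is a list of rows, each a list of 2 entries, a list of its own where there are three numbers: the shift along the tool's x, y, z in cm, then the turn, a rotation vector about the tool's x, y, z in degrees. In form: [[[tx, ty, tz], [rx, ry, rz]], ...]. A call has 1 to 8 rows; each row shifts and turns the pose as measured when the row begins, along the tool's axes as they then stand; what a row does not reach is not made up. A row lasts 1/10 s, in which the tool goes at most 50 mm and 8.59 degrees, less where a joint would pass 70% of its speed; a pose out of reach is approached as far as the arm can. A call is refused whole if a number of a shift passes 5 or a number of a turn 8.59, either way. A call with a gripper value outside its range is refused whole. "fingers" is the gripper command: -1 is shut, 1 is fully open, values between are in proportion, set as the call begins (left out, the last holds). The fingers move at their own pace and stop on an object; "grip_force" is the grip in N (left out, the last holds). Time passes only in rows, so rows that do not move let the fingers close. It gives the time, the measured TCP pose, the force and the opening at its end, in the units of the state.
- ctrl.get_obs(): the state, without advancing time (a new reading comes with each control period).
- ctrl.get_image(name): name is "scene" or "top"; returns the picture (400x640x3 uint8, red, green, blue); there is no depth.
- ctrl.camera_info(name): a dict with "K" (3x3 intrinsics, pixels), "camera_from_world" (4x4, takes a point from world to camera coordinates). Camera axes: x right, y up, looking along -z (the intrinsics and any distortion apply to the point x, -y, -z); pixel columns grow to the right and rows downward; lengths in m; the calibration is good to about 2 mm. A picture is of the moment at which its call begins. camera_info takes no time and is no camera call.
- ctrl.finish_job(): hands the job in, once; it reports no verdict.
The state is a dict: "t": time; "q": joint angles; "dq": joint speeds; "effort": joint torques, N m; "tool_pos": TCP position; "tool_rot": TCP orientation; "contact_force": force on the tool from outside, world axes, zero at the start; "wrist_torque": the same for the moment, N m; "opening": finger opening in m.
Only numpy, scipy, OpenCV 4.12 (cv2) and the standard library are available. Lean on these libraries where they do the work, as an engineer would, in place of code of your own. Each camera call takes 0.05 s, during which the arm holds its last target.

TASK

The piping nozzles have to go to the wash. Lift the flip-flap caddy by the handle on its top and, with its front edge held low over the steel pan, tip it forward just far enough for the flap to swing open and all five nozzles to slide out into the pan - do not turn it right over. Then stand the empty caddy upright again, wholly on its wooden board, let go, and leave the pan and everything else where they are.

Things in the scene. Friction and masses are not known exactly. Their poses are not given: they have to be found in the camera images.
- caddy: white plastic caddy, loose, 113 deep x 100 wide x 98 tall plus handle; 0.28-0.4 kg full. Starts upright on the board, 5 nozzles inside. Origin: centre of underside; z up; footprint x -58..55, y -50..50. Its -x is the open front, sloping 25 deg back towards the top, shut by the flap. Inner floor flat, 4 above the underside, no lip; walls 3. Nozzles slide once it is tipped front-down 27 to 37 deg
- caddy_grip (a point): centre of the handle bar, at (10, 0, 136) in caddy axes. A flat-sided strap across the caddy: 92 long along y, 10 thick in x, 22 tall (125 to 147 above the underside); 27 free below it over the roof (98); uprights 10 wide at y = +-41
- caddy_lip (a point): middle of the pouring edge, the front edge of the caddy's inner floor, at (-58, 0, 4) in caddy axes; the edge runs along y, 94 wide. The tipped nozzles leave over it
- flap (a joint): clear plastic flap with grey rim on the caddy's front, 100 x 100, 30 g, hinged along caddy y at its top, at (-16, 0, 99) in caddy axes; rad, 0 shut, positive = bottom swung outward, stop 1.4. Swings freely by its weight: shut while upright, hangs open once the caddy is tipped front-down over 25 deg, falls shut when righted
- pan: empty steel kitchen pan with a rolled rim, 325 x 176 over the rim, 65 tall; inside 295 x 146, floor 3 above the bench; loose, 0.8 kg. Origin: centre of its underside; x along its length, z up
- board: plain wooden board, 220 x 220 x 12, fixed to the bench. Origin: centre of its underside, x and y along its edges; the top is 12 above the origin
- nozzle1: stainless piping nozzle, a truncated cone 42 tall, 28 dia at the base, 12 at the tip, 16 g; starts standing in the caddy. Origin: centre of its base; z towards the tip
- nozzle2: stainless piping nozzle, a truncated cone 42 tall, 28 dia at the base, 12 at the tip, 16 g; starts standing in the caddy. Origin: centre of its base; z towards the tip
- nozzle3: stainless piping nozzle, a truncated cone 42 tall, 28 dia at the base, 12 at the tip, 16 g; starts standing in the caddy. Origin: centre of its base; z towards the tip
- nozzle4: stainless piping nozzle, a truncated cone 42 tall, 28 dia at the base, 12 at the tip, 16 g; starts standing in the caddy. Origin: centre of its base; z towards the tip
- nozzle5: stainless piping nozzle, a truncated cone 42 tall, 28 dia at the base, 12 at the tip, 16 g; starts standing in the caddy. Origin: centre of its base; z towards the tip
- dredger: bystander: aluminium sugar dredger (upright can with a pierced dome), 68 dia x 107 tall. Origin: centre of its underside
- brush: bystander: pastry brush, 200 long, lying flat. Origin: mid-length, underside
- scraper: bystander: steel bench scraper, 150 x 80, lying flat, black grip 13 thick. Origin: mid-length, underside
- cutter: bystander: round steel pastry cutter, an open ring 80 dia x 35 tall. Origin: centre of its underside
- tart_tin: bystander: small aluminium tart tin, 110 dia x 24 tall. Origin: centre of its underside
Not all that is in view belongs to the job. Leave any orange look-alike of the caddy alone.

How it is judged:
By the outcome, as a careful person would: the job done as asked, in the order asked, and still so for the second after the job is handed in, with the robot touching nothing.
It also fails if it takes over 58 s, if anything falls off the work surface, if the arm or the gripper's body presses on something with over 40 N, if the wrist force passes 120 N, or if a joint passes its speed limit or range.

## Working session

There is one attempt and no reset: what is moved stays moved. The work goes in short steps, Python scripts to look and compute and a tool call to move; the robot and the scene stay as the last step left them, time stands still between calls to the robot, and variables do not carry over. Pictures are saved under pics/ and viewed, and the job is handed in when it is done.

Besides the shell and the picture viewer there is one more tool, called as name(argument=value, ...), one argument or row to a line, values as JSON. jog_arm: Moves the arm, as the interface text tells. Its arguments: {"type":"object","properties":{"steps":{"type":"array","items":{"type":"array"}},"fingers":{"type":"number"},"grip_force":{"type":"number"}},"required":["steps"]}

```bash
mkdir -p pics
python3 - <<'E'
from station import ctrl
import cv2, numpy as np
for n in("scene","top"):
    im=ctrl.get_image(n); cv2.imwrite(f"pics/{n}0.png",im[:,:,::-1])
    c=ctrl.camera_info(n); print(n,{k:(np.round(v,4).tolist() if hasattr(v,'shape') else v) for k,v in c.items()})
print(ctrl.get_obs())
E
```

```text
scene {'K': [[408.6175, 0.0, 311.8611], [0.0, 408.6175, 201.253], [0.0, 0.0, 1.0]], 'camera_from_world': [[0.841, 0.5409, -0.0124, -0.4224], [-0.3411, 0.5479, 0.7639, 0.0645], [0.42, -0.6382, 0.6453, -1.7198], [0.0, 0.0, 0.0, 1.0]]}
top {'K': [[420.6145, 0.0, 320.6724], [0.0, 420.6145, 201.2382], [0.0, 0.0, 1.0]], 'camera_from_world': [[0.0273, -0.9996, -0.005, 0.0112], [0.993, 0.0265, 0.115, -0.5414], [-0.1148, -0.0081, 0.9934, -1.5477], [0.0, 0.0, 0.0, 1.0]]}
{'t': 0.1, 'q': array([ 1.19199014e+00,  5.33229250e-02,  1.61417543e+00, -8.20536754e-06,
        1.47600138e+00, -1.19001945e-01]), 'dq': array([-0.00015554, -0.00195244, -0.0022479 ,  0.0012125 , -0.0006686 ,
        0.00045222]), 'effort': array([ 2.68387967e-04, -3.94909966e+01, -3.71363032e+01, -6.85591385e-05,
        3.92310045e-03, -1.56276400e-05]), 'tool_pos': array([0.1604679 , 0.60379656, 0.40355456]), 'tool_rot': array([-4.06891539e-01, -3.11466425e+00,  2.90605992e-03]), 'contact_force': array([ 0.14061504, -0.00140754,  0.00098176]), 'wrist_torque': array([0.00939721, 0.05023389, 0.00152764]), 'opening': 0.08589647767305884}
```

View pics/scene0.png

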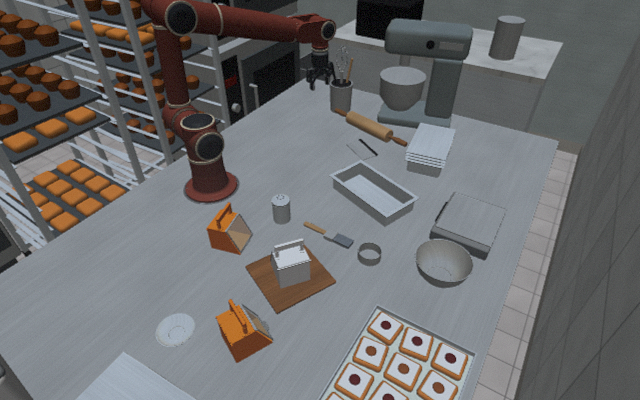

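View pics/top0.png

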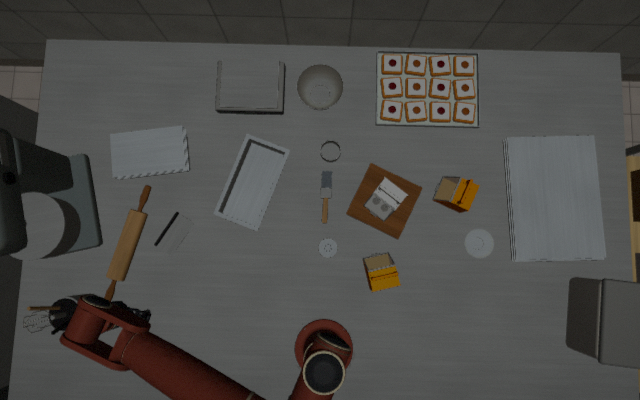

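The top view shows the white caddy on its board near (385,200) and the pan at (253,182). The orange decoys are at (455,193) and (381,271). I'll zoom in on the caddy next.

Run:
```python
import cv2, numpy as np
a=cv2.imread("pics/top0.png")[150:250,335:435]; b=cv2.imread("pics/scene0.png")[220:320,235:345]
a=cv2.resize(a,(390,500) if 0 else (390,390),interpolation=cv2.INTER_CUBIC); b=cv2.resize(b,(400,390),interpolation=cv2.INTER_CUBIC)
cv2.imwrite("pics/z0.png",np.hstack([a,b]))
a=cv2.imread("pics/top0.png")[120:245,200:300];cv2.imwrite("pics/z1.png",cv2.resize(a,None,fx=4,fy=4,interpolation=cv2.INTER_CUBIC))
```

```text
(no output)
```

View pics/z0.png

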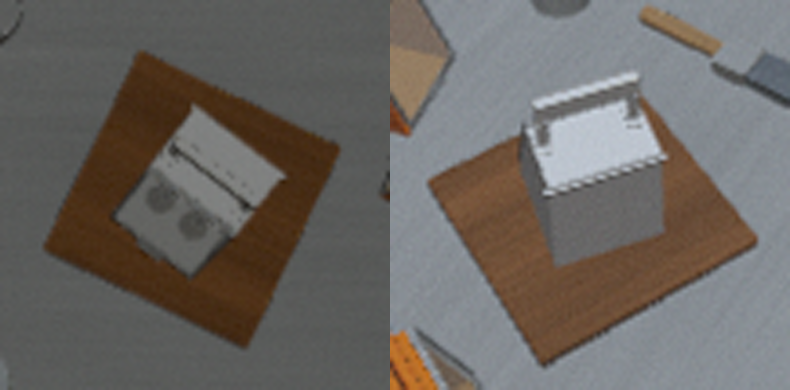

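View pics/z1.png

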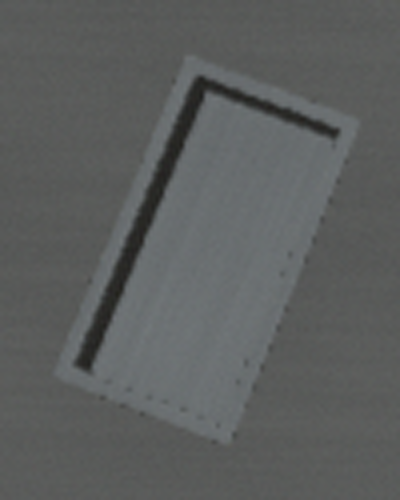

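```bash
cat > h.py <<'E'
import cv2, numpy as np
from station import ctrl
from scipy.spatial.transform import Rotation as R
def cam(n):
    c=ctrl.camera_info(n); return np.array(c["K"]),np.array(c["camera_from_world"])
def ray(n,uv):
    K,T=cam(n); d=np.linalg.inv(K)@np.array([uv[0],uv[1],1.]); d=d*[1,-1,-1]
    Rm=T[:3,:3]; o=-Rm.T@T[:3,3]; return o,Rm.T@d
def pt(n,uv,z):
    o,d=ray(n,uv); return o+d*(z-o[2])/d[2]
def proj(n,p):
    K,T=cam(n); q=T[:3,:3]@np.asarray(p)+T[:3,3]; q=K@(q*[1,-1,-1]); return q[:2]/q[2]
def tri(u1,u2):
    o1,d1=ray("scene",u1);o2,d2=ray("top",u2)
    s=np.linalg.lstsq(np.c_[d1,-d2],o2-o1,rcond=None)[0]
    a=o1+s[0]*d1;b=o2+s[1]*d2; return (a+b)/2,np.linalg.norm(a-b)
E
python3 - <<'E'
from h import *
im=cv2.imread("pics/top0.png"); hsv=cv2.cvtColor(im,cv2.COLOR_BGR2HSV)
def pr(l,P): print(l,np.round(P,4).tolist())
# board
m=((hsv[...,0]<20)&(hsv[...,1]>90)).astype(np.uint8); m[:,:340]=0;m[:,428:]=0;m[:155]=0;m[243:]=0
c=max(cv2.findContours(m,0,1)[0],key=cv2.contourArea); h=cv2.convexHull(c)
r=cv2.boxPoints(cv2.minAreaRect(h)); w=np.array([pt("top",p,.012) for p in r]);pr("board",w);pr("ctr",w.mean(0));print([np.linalg.norm(w[i]-w[i-1]) for i in range(4)])
# pan: crop bright
f=lambda x,y,ox,oy,s:(x/s+ox-.5+.5/s,y/s+oy-.5+.5/s)
P=np.array([pt("top",f(x,y,200,120,4),.062) for x,y in[(190,56),(359,122),(230,443),(57,376)]]);pr("pan",P);pr("c",P.mean(0));print([np.linalg.norm(P[i]-P[i-1]) for i in range(4)])
e=P[1]+P[0]-P[2]-P[3];print("pan az",np.degrees(np.arctan2(e[1],e[0])))
Q=np.array([pt("top",f(x,y,335,150,3.9),z) for x,y,z in[(193,105,.11),(285,178,.11),(190,277,.014),(115,218,.014)]]);pr("caddy",Q);
for a,b in((0,1),(3,2)):
    e=Q[b]-Q[a];print(np.linalg.norm(e),"yaw",np.degrees(np.arctan2(e[1],e[0]))+90)
# roof front/scene: roof corners & handle in scene crop (235,220), scale 400/110, 3.9
g=lambda x,y:(x/(400/110)+235-.5,y/3.9+220-.5)
for x,y,z in[(666,156,.11),(545,192,.11),(535,103,.159),(638,76,.159)]: pr((x,y),pt("scene",g(x-390,y),z))
E
```

```text
board [[0.4995, -0.0691, 0.012], [0.6989, -0.1606, 0.012], [0.6053, -0.361, 0.012], [0.4087, -0.2675, 0.012]]
ctr [0.5531, -0.2145, 0.012]
[np.float64(0.21817456032223814), np.float64(0.21944153057390545), np.float64(0.22119240403123777), np.float64(0.2177849462380132)]
pan [[0.7854, 0.3085, 0.062], [0.7264, 0.1476, 0.062], [0.4241, 0.2547, 0.062], [0.4812, 0.4164, 0.062]]
c [0.6043, 0.2818, 0.062]
[np.float64(0.3228428557011915), np.float64(0.17136685407042268), np.float64(0.3207148152793956), np.float64(0.17143249395145924)]
pan az -19.519695184226453
caddy [[0.627, -0.1999, 0.11], [0.5616, -0.2847, 0.11], [0.4755, -0.2124, 0.014], [0.531, -0.1391, 0.014]]
0.10708953494152652 yaw -37.69123899897936
0.09195866351338079 yaw -37.078108950109296
(666, 156) [0.6303, -0.2048, 0.11]
(545, 192) [0.5656, -0.2888, 0.11]
(535, 103) [0.5331, -0.2532, 0.159]
(638, 76) [0.5893, -0.1836, 0.159]
```

jog_arm(
  steps=[
    [[0, 0, 0], [0, 0, 8]],
    [[0, 0, 0], [0, 0, 8]],
    [[0, 0, 0], [0, 0, 8]],
    [[0, 0, 0], [0, 0, 8]],
    [[0, 0, 0], [0, 0, 8]],
    [[0, 0, 0], [0, 0, 8]],
    [[0, 0, 0], [0, 0, 8]],
    [[0, 0, 0], [0, 0, 8]],
  ],
  fingers=1,
)

```text
t: 0.9
tool_pos: [0.16, 0.6026, 0.3973]
tool_rot: [2.048, 2.377, -0.018]
contact_force: [0.4, -0.1, -0.2]
opening: 0.0856
```

jog_arm(
  steps=[
    [[0, 0, 0], [0, 0, 8]],
    [[0, 0, 0], [0, 0, 8]],
    [[0, 0, 0], [0, 0, 8]],
    [[0, 0, 0], [0, 0, 8]],
    [[0, 0, 0], [0, 0, 8]],
    [[0, 0, 0], [0, 0, 8]],
  ],
)

```text
t: 1.5
tool_pos: [0.1596, 0.6016, 0.3926]
tool_rot: [2.852, 1.284, -0.022]
contact_force: [-0.0, -0.3, 0.0]
opening: 0.0854
```

```bash
cat > rel.py <<'E'
from h import *
def tgt(yaw,tilt=0):
    # tool y = caddy x ; tool z down ; tilt front-down: rotate about caddy y (axis), deg
    x=np.array([np.cos(np.radians(yaw)),np.sin(np.radians(yaw)),0]);yc=np.array([-x[1],x[0],0])
    M=np.c_[np.cross(x,[0,0,-1]),x,[0,0,-1]]
    return R.from_rotvec(-np.radians(tilt)*yc)*R.from_matrix(M)
def rel(p,yaw,tilt=0):
    o=ctrl.get_obs();Rt=R.from_rotvec(o["tool_rot"]);G=tgt(yaw,tilt)
    print("t",o["t"],"pos",np.round(o["tool_pos"],4),"q",np.round(o["q"],3),"F",np.round(o["contact_force"],1),"op",round(o["opening"],4))
    print("shift cm",np.round(100*Rt.inv().apply(np.array(p)-o["tool_pos"]),2),"turn deg",np.round(np.degrees((Rt.inv()*G).as_rotvec()),2))
    print("y axis",np.round(Rt.apply([0,1,0]),3))
E
python3 -c "
from rel import *
rel([.56,-.217,.405],-38)"
```

```text
t 1.5 pos [0.1596 0.6016 0.3926] q [1.192 0.059 1.626 0.    1.476 1.917] F [-0.  -0.3  0. ] op 0.0854
shift cm [-3.473e+01  8.426e+01 -2.000e-02] turn deg [ 0.35  1.08 -3.54]
y axis [ 0.749 -0.663  0.007]
```

jog_arm(
  steps=[
    [[-1.8, 4.4, -0.1], [0, 0.5, -1]],
    [[-1.8, 4.4, -0.1], [0, 0.5, -1]],
    [[-1.8, 4.4, -0.1], [0, 0, -1]],
    [[-1.8, 4.4, -0.1], [0, 0, -1]],
    [[-1.8, 4.4, -0.1], [0, 0, 0]],
    [[-1.8, 4.4, -0.1], [0, 0, 0]],
    [[-1.8, 4.4, -0.1], [0, 0, 0]],
    [[-1.8, 4.4, -0.1], [0, 0, 0]],
  ],
)

```text
t: 2.3
tool_pos: [0.346, 0.2612, 0.398]
tool_rot: [2.8, 1.401, -0.008]
contact_force: [1.0, 0.5, -0.3]
opening: 0.0854
```

```bash
python3 -c "
from rel import *
rel([.56,-.217,.405],-38)"
```

```text
t 2.3 pos [0.346  0.2612 0.398 ] q [ 0.477 -0.429  2.043 -0.01   1.533  1.121] F [ 1.   0.5 -0.3] op 0.0854
shift cm [-25.44  45.81  -0.15] turn deg [0.41 0.51 1.15]
y axis [ 0.8   -0.6    0.007]
```

jog_arm(
  steps=[
    [[-2.4, 4.3, -0.1], [0, 0, 0.5]],
    [[-2.4, 4.3, -0.1], [0, 0, 0.5]],
    [[-2.4, 4.3, -0.1], [0, 0, 0]],
    [[-2.4, 4.3, -0.1], [0, 0, 0]],
    [[-2.4, 4.3, -0.1], [0, 0, 0]],
    [[-2.4, 4.3, -0.1], [0, 0, 0]],
    [[-2.4, 4.3, -0.1], [0, 0, 0]],
    [[-2.4, 4.3, -0.1], [0, 0, 0]],
  ],
)

```text
t: 3.1
tool_pos: [0.4986, -0.1087, 0.4079]
tool_rot: [2.814, 1.374, -0.005]
contact_force: [1.1, 0.6, 0.2]
opening: 0.0854
```

jog_arm(
  steps=[
    [[-2.3, 4.3, -0.1], [0, 0, 0]],
    [[-1.5, 3.0, -0.1], [0, 0, 0]],
    [[0, 0, -0.1], [0, 0, 0]],
  ],
)

```text
t: 3.4
tool_pos: [0.5336, -0.1913, 0.4097]
tool_rot: [2.82, 1.364, -0.008]
contact_force: [0.5, -0.8, 0.0]
opening: 0.0853
```

Run:
```python
from rel import *
rel([.56,-.217,.303],-38)
for n in("scene","top"): cv2.imwrite(f"pics/{n}1.png",ctrl.get_image(n)[:,:,::-1])
a=cv2.imread("pics/scene1.png")[130:330,200:400]; cv2.imwrite("pics/z2.png",cv2.resize(a,None,fx=3,fy=3,interpolation=cv2.INTER_CUBIC))
```

```text
t 3.4 pos [ 0.5336 -0.1913  0.4097] q [-0.474 -0.089  1.744 -0.009  1.483  0.197] F [ 0.5 -0.8  0. ] op 0.0853
shift cm [-0.29  3.61 10.7 ] turn deg [ 0.3   0.47 -0.37]
y axis [ 0.784 -0.621  0.005]
```

View pics/z2.png

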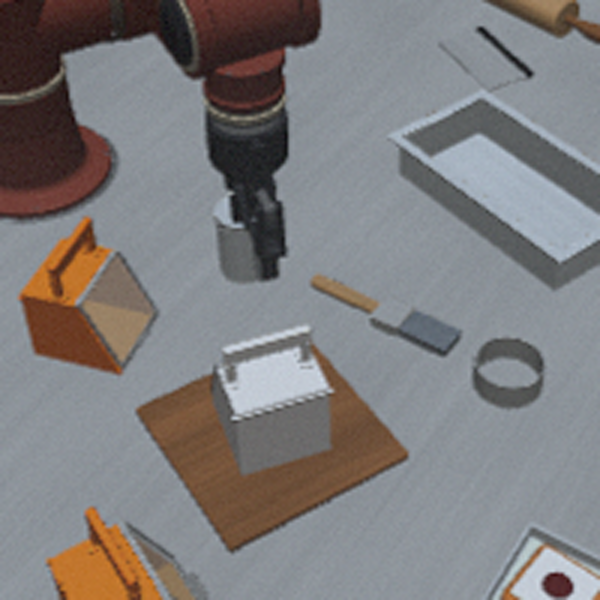

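The gripper hangs short of the handle bar, with nothing touched and the handle at about (270,345) in this crop. I'll centre it over the bar and then go down.

jog_arm(
  steps=[
    [[-0.2, 1.8, -0.1], [0.3, 0.4, -0.3]],
    [[-0.2, 1.5, -0.1], [0, 0, 0]],
    [[0, 0.6, 0.5], [0, 0, 0]],
    [[0, 0, 1], [0, 0, 0]],
  ],
)

```text
t: 3.9
tool_pos: [0.5615, -0.2121, 0.3974]
tool_rot: [-2.818, -1.386, -0.001]
contact_force: [0.3, -0.5, 1.0]
opening: 0.0852
```

Run:
```python
from rel import *
rel([.56,-.217,.303],-38)
```

```text
t 3.9 pos [ 0.5615 -0.2121  0.3974] q [-4.850e-01 -1.000e-03  1.680e+00  1.000e-03  1.463e+00  1.710e-01] F [ 0.3 -0.5  1. ] op 0.0852
shift cm [-0.49  0.18  9.44] turn deg [-0.02 -0.06  0.37]
y axis [ 0.792 -0.611 -0.   ]
```

jog_arm(
  steps=[
    [[-0.4, 0.2, 2], [0, 0, 0]],
    [[-0.2, 0.1, 2], [0, 0, 0]],
    [[0, 0, 2], [0, 0, 0]],
    [[0, 0, 2], [0, 0, 0]],
    [[0, 0, 1], [0, 0, 0]],
    [[0, 0, 0], [0, 0, 0]],
  ],
)

```text
t: 4.5
tool_pos: [0.5576, -0.213, 0.2982]
tool_rot: [-2.809, -1.39, 0.006]
contact_force: [-0.8, 0.5, -0.8]
opening: 0.0854
```

Run:
```python
from rel import *
rel([.56,-.217,.303],-38)
for n in("scene","top"): cv2.imwrite(f"pics/{n}2.png",ctrl.get_image(n)[:,:,::-1])
a=cv2.imread("pics/scene2.png")[180:330,220:370]; b=cv2.imread("pics/top2.png")[130:280,310:460]
cv2.imwrite("pics/z3.png",np.hstack([cv2.resize(i,(400,400),interpolation=cv2.INTER_CUBIC) for i in(a,b)]))
```

```text
t 4.5 pos [ 0.5576 -0.213   0.2982] q [-0.49   0.077  1.771  0.002  1.302  0.162] F [-0.8  0.5 -0.8] op 0.0854
shift cm [-0.17  0.42 -0.48] turn deg [-0.49 -0.01  0.65]
y axis [ 0.795 -0.607 -0.009]
```

View pics/z3.png

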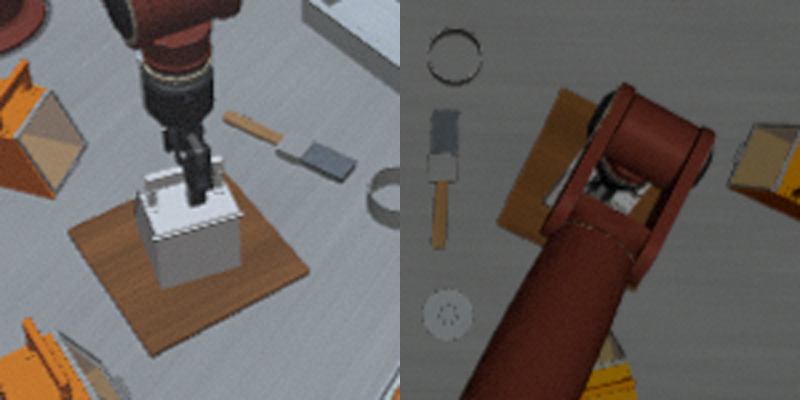

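The fingers straddle the bar near its middle and are clear of the roof. I'll centre the last few millimetres and then close.

jog_arm(
  steps=[
    [[-0.1, 0.4, -0.5], [-0.5, 0, 0.6]],
    [[0, 0.1, -0.2], [0, 0, 0]],
  ],
)

```text
t: 4.8
tool_pos: [0.5624, -0.2177, 0.31]
tool_rot: [2.818, 1.375, 0.007]
contact_force: [0.9, 0.4, 0.8]
opening: 0.0853
```

jog_arm(
  steps=[
    [[0, 0, -0.1], [0, 0, 0]],
    [[0, 0, -0.1], [0, 0, 0]],
    [[0, 0, -0.1], [0, 0, 0]],
    [[0, 0, -0.1], [0, 0, 0]],
    [[0, 0, -0.1], [0, 0, 0]],
    [[0, 0, -0.1], [0, 0, 0]],
    [[0, 0, -0.1], [0, 0, 0]],
    [[0, 0, -0.1], [0, 0, 0]],
  ],
  fingers=-1,
  grip_force=90,
)

```text
t: 5.6
tool_pos: [0.5624, -0.2179, 0.3196]
tool_rot: [2.818, 1.374, 0.008]
contact_force: [1.2, -0.5, -3.0]
opening: 0.0073
```

Run:
```python
from rel import *
rel([.56,-.217,.303],-38)
```

```text
t 5.6 pos [ 0.5624 -0.2179  0.3196] q [-0.493  0.066  1.745  0.     1.323  0.17 ] F [ 1.2 -0.5 -3. ] op 0.0073
shift cm [-0.08 -0.26  1.65] turn deg [ 0.48 -0.09 -0.01]
y axis [ 0.788 -0.616  0.008]
```

```bash
cat > look.py <<'E'
from rel import *
import sys
def look(tag,a,b):
    ims=[]
    for n,(y,x,s) in(("scene",a),("top",b)):
        im=ctrl.get_image(n)[:,:,::-1]; cv2.imwrite(f"pics/{n}_{tag}.png",im); ims.append(cv2.resize(im[y:y+s,x:x+s],(400,400),interpolation=cv2.INTER_CUBIC))
    cv2.imwrite(f"pics/z_{tag}.png",np.hstack(ims))
E
python3 -c "
from look import *
look('3',(200,240,100),(130,310,150))"
```

```text
(no output)
```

View pics/z_3.png

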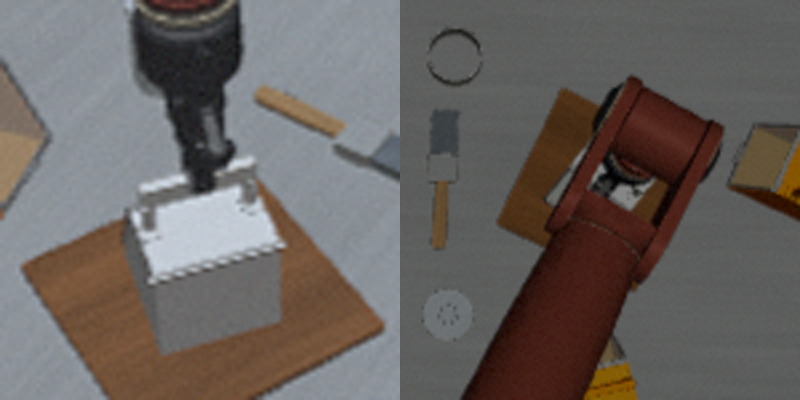

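The grip is good laterally but only catches the top half of the bar, so I'll regrip lower.

jog_arm(
  steps=[
    [[0, 0, 0], [0, 0, 0]],
    [[0, 0, 0], [0, 0, 0]],
    [[0, 0, 0], [0, 0, 0]],
    [[0, 0, 0.5], [0.5, 0, 0]],
    [[0, 0, 0.5], [0, 0, 0]],
    [[0, 0, 0.5], [0, 0, 0]],
  ],
  fingers=-0.2,
)

```text
t: 6.3
tool_pos: [0.5639, -0.2186, 0.3078]
tool_rot: [2.82, 1.375, 0.008]
contact_force: [0.4, -0.2, 0.6]
opening: 0.0342
```

Run:
```python
from rel import *
rel([.562,-.218,.303],-38)
```

```text
t 6.3 pos [ 0.5639 -0.2186  0.3078] q [-0.493  0.081  1.749  0.002  1.304  0.17 ] F [ 0.4 -0.2  0.6] op 0.0342
shift cm [-0.07 -0.19  0.48] turn deg [ 0.37 -0.16 -0.01]
y axis [ 0.788 -0.616  0.006]
```

jog_arm(
  steps=[
    [[0, -0.2, 0.6], [0.4, 0, 0]],
    [[0, 0, 0.1], [0, 0, 0]],
    [[0, 0, 0], [0, 0, 0]],
  ],
)

```text
t: 6.6
tool_pos: [0.5617, -0.217, 0.2983]
tool_rot: [-2.82, -1.375, -0.0]
contact_force: [0.4, -0.1, 0.1]
opening: 0.0341
```

jog_arm(
  steps=[
    [[0, 0, 0], [0, 0, 0]],
    [[0, 0, 0], [0, 0, 0]],
    [[0, 0, 0], [0, 0, 0]],
    [[0, 0, 0], [0, 0, 0]],
    [[0, 0, 0], [0, 0, 0]],
  ],
  fingers=-1,
  grip_force=100,
)

```text
t: 7.1
tool_pos: [0.5617, -0.217, 0.298]
tool_rot: [-2.82, -1.375, -0.0]
contact_force: [0.5, 0.1, -1.5]
opening: 0.0086
```

Run:
```python
from rel import *
rel([.562,-.218,.303],-38)
```

```text
t 7.1 pos [ 0.5617 -0.217   0.298 ] q [-0.493  0.088  1.76   0.003  1.298  0.17 ] F [ 0.5  0.1 -1.5] op 0.0086
shift cm [-0.06  0.09 -0.5 ] turn deg [-0.23 -0.13 -0.01]
y axis [ 0.788 -0.616 -0.004]
```

jog_arm(
  steps=[
    [[0, 0, -0.5], [0, 0, 0]],
    [[0, 0, -1], [0, 0, 0]],
    [[0, 0, -1.5], [0, 0, 0]],
    [[0, 0, -2], [0, 0, 0]],
    [[0, 0, -2], [0, 0, 0]],
    [[0, 0, -2], [0, 0, 0]],
    [[0, 0, -2], [0, 0, 0]],
    [[0, 0, -1], [0, 0, 0]],
  ],
)

```text
t: 7.9
tool_pos: [0.5609, -0.217, 0.4245]
tool_rot: [-2.816, -1.373, 0.004]
contact_force: [0.5, -0.9, -3.4]
opening: 0.0088
```

Run:
```python
from look import *
rel([.70,.245,.44],-19.5)
look('4',(120,200,220),(100,240,220))
```

```text
t 7.9 pos [ 0.5609 -0.217   0.4245] q [-0.493 -0.012  1.645  0.003  1.517  0.17 ] F [ 0.5 -0.9 -3.4] op 0.0088
shift cm [ 44.97 -17.5   -1.33] turn deg [ -0.51  -0.16 -18.51]
y axis [ 0.788 -0.616 -0.009]
```

View pics/z_4.png

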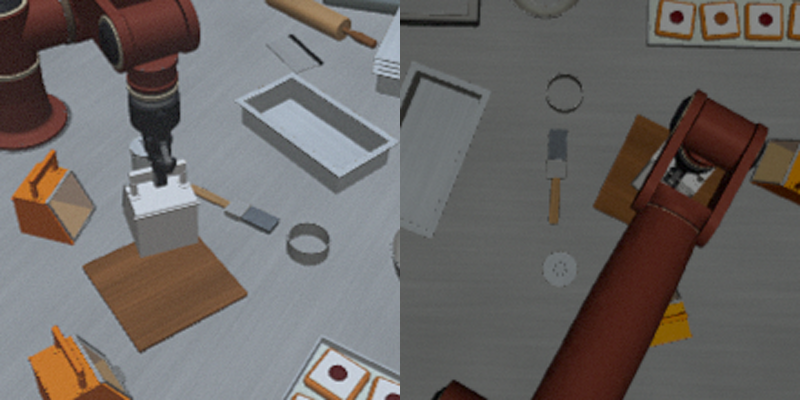

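Lifted cleanly: 3.4 N on the wrist and the nozzles still inside. Next I'll carry it over to the pan.

Run:
```python
from rel import *
rel([.641,.269,.43],-19.5)
```

```text
t 8.0 pos [ 0.561  -0.2171  0.4243] q [-0.493 -0.012  1.645  0.003  1.515  0.17 ] F [ 0.3  0.2 -3.4] op 0.0086
shift cm [ 43.23 -23.64  -0.31] turn deg [ -0.45  -0.16 -18.51]
y axis [ 0.788 -0.616 -0.008]
```

jog_arm(
  steps=[
    [[1, -0.5, -0.1], [0, 0, 0]],
    [[2, -1, -0.1], [0, 0, 0]],
    [[2.6, -1.4, -0.1], [0, 0, 0]],
    [[2.6, -1.4, -0.1], [0, 0, 0]],
    [[2.6, -1.4, -0.1], [0, 0, 0]],
    [[2.6, -1.4, -0.1], [0, 0, 0]],
    [[2.6, -1.4, -0.1], [0, 0, 0]],
    [[2.6, -1.4, -0.1], [0, 0, 0]],
  ],
)

```text
t: 8.8
tool_pos: [0.5967, -0.0003, 0.4214]
tool_rot: [-2.807, -1.359, 0.025]
contact_force: [-0.3, -0.2, -3.0]
opening: 0.0085
```

jog_arm(
  steps=[
    [[2.6, -1.4, -0.1], [0, 0, -1]],
    [[2.6, -1.4, -0.1], [0, 0, -2]],
    [[2.6, -1.4, -0.1], [0, 0, -3]],
    [[2.6, -1.2, -0.1], [0, 0, -3]],
    [[2.6, -1.0, -0.1], [0, 0, -3]],
    [[2.6, -0.8, -0.1], [0, 0, -2]],
    [[2, -0.5, -0.1], [0, 0, -2]],
    [[1, -0.3, -0.1], [0, 0, -1]],
  ],
)

```text
t: 9.6
tool_pos: [0.6219, 0.218, 0.4163]
tool_rot: [-2.544, -1.773, 0.049]
contact_force: [0.1, 0.1, -3.6]
opening: 0.0087
```

Run:
```python
from rel import *
rel([.641,.269,.43],-19.5)
```

```text
t 9.6 pos [0.6219 0.218  0.4163] q [0.22  0.135 1.506 0.025 1.545 0.572] F [ 0.1  0.1 -3.6] op 0.0087
shift cm [ 5.44 -0.05 -1.39] turn deg [-2.94  0.14 -0.75]
y axis [ 0.937 -0.346 -0.051]
```

jog_arm(
  steps=[
    [[1.5, 0, -0.3], [-1, 0, -0.7]],
    [[1.5, 0, -0.3], [-2, 0, 0]],
    [[1.5, 0, -0.3], [-3, 0, 0]],
    [[0.6, 0, -0.2], [-3, 0, 0]],
    [[0, 0, -0.1], [-3, 0, 0]],
    [[0, 0, -0.1], [-3, 0, 0]],
    [[0, 0, -0.1], [-3, 0, 0]],
    [[0, 0, 0], [-2, 0, 0]],
  ],
)

```text
t: 10.4
tool_pos: [0.6407, 0.2719, 0.4273]
tool_rot: [2.347, 1.654, 0.257]
contact_force: [0.5, -0.4, -3.5]
opening: 0.0087
```

Run:
```python
from look import *
rel([.641,.269,.362],-19.5,22)
look('5',(100,220,220),(60,160,220))
```

```text
t 10.4 pos [0.6407 0.2719 0.4273] q [ 0.324  0.153  1.476 -0.204  1.271  0.704] F [ 0.5 -0.4 -3.5] op 0.0087
shift cm [-0.24 -1.89  6.25] turn deg [-4.02  0.26 -0.11]
y axis [ 0.896 -0.319  0.309]
```

View pics/z_5.png

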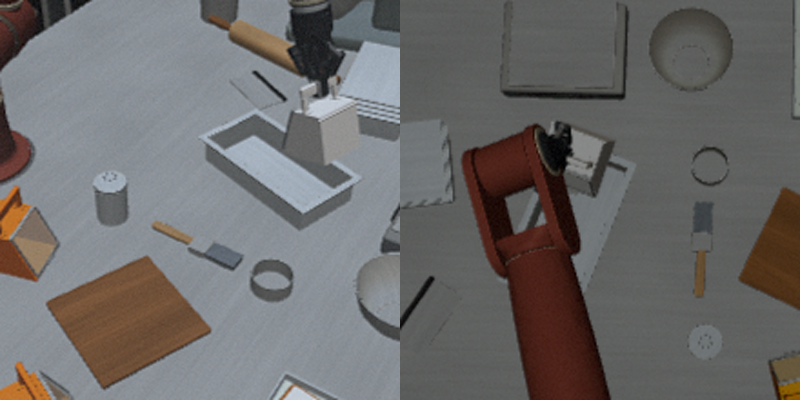

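The caddy is over the far end of the pan, tilted about 18° with the flap still shut. I'll lower it now.

jog_arm(
  steps=[
    [[-0.1, -0.4, 1.2], [-1, 0, 0]],
    [[-0.1, -0.4, 1.2], [-1, 0, 0]],
    [[0, -0.4, 1.2], [-1, 0, 0]],
    [[0, -0.4, 1.2], [-0.5, 0, 0]],
    [[0, -0.3, 0.7], [-0.5, 0, 0]],
  ],
)

```text
t: 11.0
tool_pos: [0.6413, 0.2698, 0.369]
tool_rot: [2.301, 1.615, 0.313]
contact_force: [-0.2, 0.5, -5.0]
opening: 0.0087
```

```bash
cat >> rel.py <<'E'
def lip():
    o=ctrl.get_obs();Rt=R.from_rotvec(o["tool_rot"]); p=o["tool_pos"]+Rt.apply([0,-.068,.282])
    z=Rt.apply([0,1,0]); print("lip",np.round(p,4),"tilt",round(np.degrees(np.arcsin(z[2])),1))
E
python3 - <<'E'
from look import *
rel([.641,.269,.362],-19.5,22);lip()
look('6',(120,280,120),(90,200,140))
E
```

```text
t 11.0 pos [0.6413 0.2698 0.369 ] q [ 0.327  0.179  1.55  -0.262  1.122  0.754] F [-0.2  0.5 -5. ] op 0.0087
shift cm [-0.09 -0.26  0.65] turn deg [-0.06  0.16 -0.35]
y axis [ 0.872 -0.315  0.374]
lip [0.6811 0.2553 0.082 ] tilt 21.9
```

View pics/z_6.png

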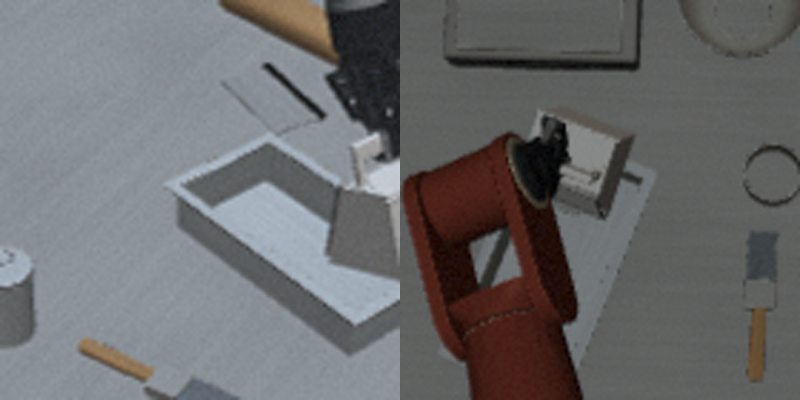

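Run:
```python
from rel import *
o=ctrl.get_obs();Rt=R.from_rotvec(o["tool_rot"])
im=cv2.resize(cv2.imread("pics/top_6.png")[90:230,200:340],(600,600),interpolation=cv2.INTER_CUBIC)
def P(c): # caddy coords mm -> world
    v=np.array([c[1]*1.0,c[0]-10,150-(c[2]-136)])/1000  # sign of tool x vs caddy y symmetric
    return o["tool_pos"]+Rt.apply(v)
for c in[(55,-50,98),(55,50,98),(-16,50,98),(-16,-50,98),(55,-50,0),(55,50,0),(-58,50,0),(-58,-50,0)]:
    u=(proj("top",P(c))-[200,90])*600/140; cv2.circle(im,tuple(int(i) for i in u),4,(0,0,255) if c[2] else (0,255,0),1)
cv2.imwrite("pics/ov6.png",im)
```

```text
(no output)
```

View pics/ov6.png

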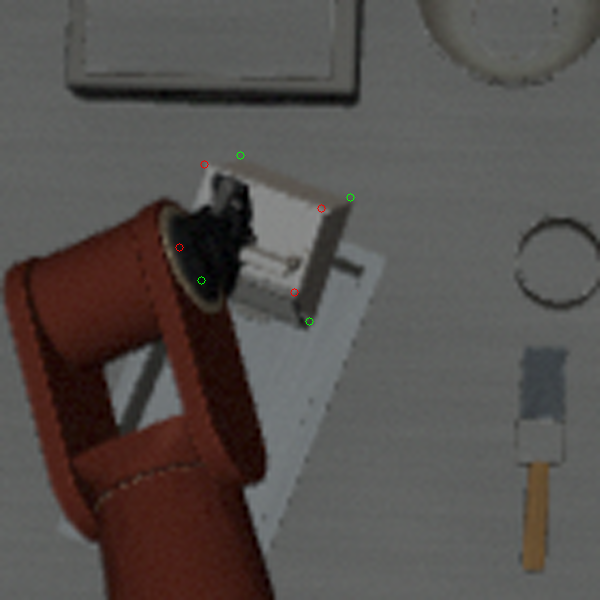

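jog_arm(
  steps=[
    [[0, -1.4, -0.1], [-3, 0, 0]],
    [[0, -1.5, -0.1], [-3, 0, 0]],
    [[0, -1.5, -0.1], [-3, 0, 0]],
    [[0, -1.5, -0.1], [-3, 0, 0]],
    [[0, -1.5, -0.1], [-3, 0, 0]],
    [[0, 0, 0], [0, 0, 0]],
    [[0, 0, 0], [0, 0, 0]],
    [[0, 0, 0], [0, 0, 0]],
  ],
)

```text
t: 11.9
tool_pos: [0.5784, 0.2936, 0.344]
tool_rot: [2.101, 1.466, 0.507]
contact_force: [-0.6, 0.2, -3.4]
opening: 0.0089
```

Run:
```python
from look import *
rel([.56,.298,.32],-19.5,40);lip()
look('7',(120,280,120),(90,200,140))
```

```text
t 11.9 pos [0.5784 0.2936 0.344 ] q [ 0.424  0.072  1.735 -0.564  0.911  1.032] F [-0.6  0.2 -3.4] op 0.0089
shift cm [-0.23 -2.95  0.75] turn deg [-2.41  0.02 -0.69]
y axis [ 0.743 -0.276  0.61 ]
lip [0.69   0.2549 0.079 ] tilt 37.6
```

View pics/z_7.png

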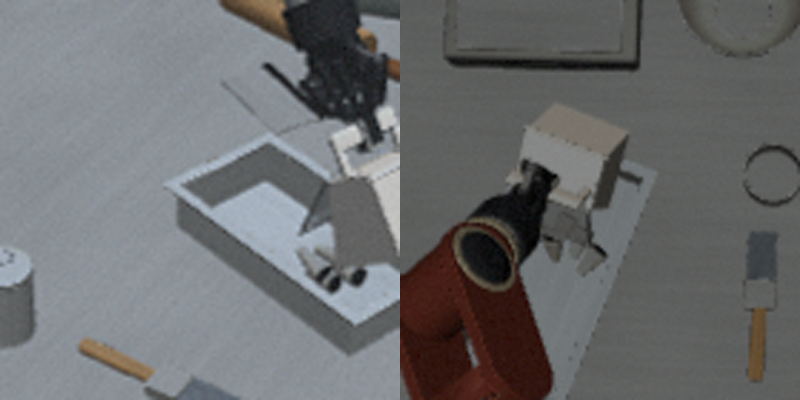

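The flap has opened and the nozzles are coming out over the lip, at scene crop (330,270). I'll hold the pose.

jog_arm(
  steps=[
    [[0, 0, 0], [0, 0, 0]],
    [[0, 0, 0], [0, 0, 0]],
    [[0, 0, 0], [0, 0, 0]],
    [[0, 0, 0], [0, 0, 0]],
    [[0, 0, 0], [0, 0, 0]],
    [[0, 0, 0], [0, 0, 0]],
    [[0, 0, 0], [0, 0, 0]],
  ],
)

```text
t: 12.7
tool_pos: [0.5803, 0.2929, 0.346]
tool_rot: [2.102, 1.462, 0.51]
contact_force: [0.3, 0.9, -2.2]
opening: 0.0091
```

Run:
```python
from look import *
rel([.56,.298,.32],-19.5,40);lip()
look('8',(120,300,120),(90,200,140))
```

```text
t 12.7 pos [0.5803 0.2929 0.346 ] q [ 0.422  0.072  1.731 -0.563  0.911  1.031] F [ 0.3  0.9 -2.2] op 0.0091
shift cm [-0.24 -3.23  0.78] turn deg [-2.29 -0.01 -0.85]
y axis [ 0.741 -0.278  0.612]
lip [0.6925 0.2543 0.0813] tilt 37.7
```

View pics/z_8.png

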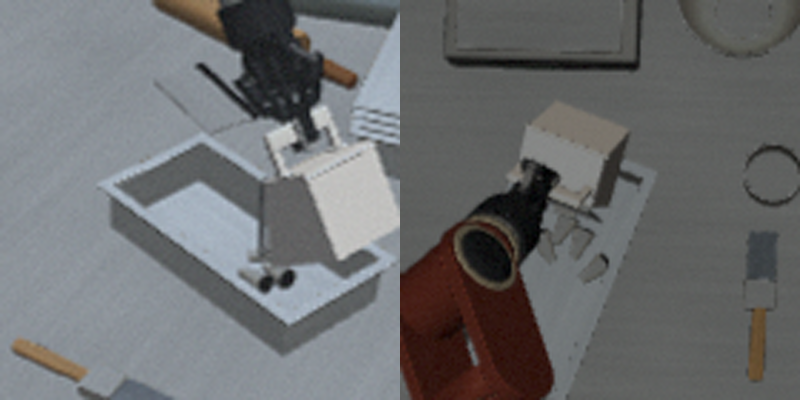

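jog_arm(
  steps=[
    [[0, -1.8, -0.2], [-3, 0, 0]],
    [[0, -1, 0], [-1, 0, 0]],
    [[0, 0, 0], [0, 0, 0]],
    [[0, 0, 0], [0, 0, 0]],
    [[0, 0, 0], [0, 0, 0]],
    [[0, 0, 0], [0, 0, 0]],
    [[0, 0, 0], [0, 0, 0]],
    [[0, 0, 0], [0, 0, 0]],
  ],
)

```text
t: 13.6
tool_pos: [0.5599, 0.3008, 0.332]
tool_rot: [2.046, 1.42, 0.559]
contact_force: [-0.8, 0.0, -2.7]
opening: 0.0088
```

Run:
```python
from look import *
lip(); print(ctrl.get_obs()["contact_force"])
look('9',(150,320,100),(120,220,100))
```

```text
lip [0.6904 0.2562 0.0769] tilt 41.9
[-8.38294438e-01  2.30170738e-03 -2.66524910e+00]
```

View pics/z_9.png

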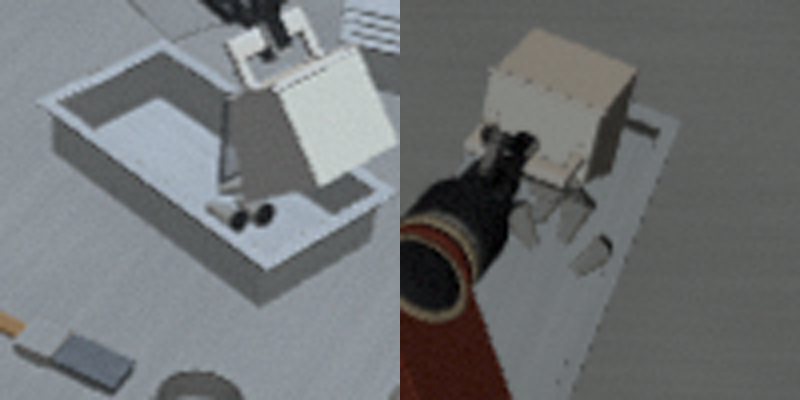

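jog_arm(
  steps=[
    [[0, 0.7, -0.8], [0, 0, 0]],
    [[0, 1.0, -1.2], [0, 0, 0]],
    [[0, 1.0, -1.2], [0, 0, 0]],
    [[0, 1.0, -1.2], [0, 0, 0]],
    [[0, 1.0, -1.2], [0, 0, 0]],
    [[0, 0.6, -0.8], [0, 0, 0]],
    [[0, 0, 0], [0, 0, 0]],
  ],
)

```text
t: 14.4
tool_pos: [0.5562, 0.3011, 0.4266]
tool_rot: [2.045, 1.417, 0.566]
contact_force: [1.4, -0.1, -2.5]
opening: 0.0085
```

Run:
```python
from look import *
lip(); print(ctrl.get_obs()["contact_force"])
look('10',(130,310,120),(100,200,120))
```

```text
lip [0.6882 0.2571 0.172 ] tilt 42.2
[ 1.390898   -0.07204658 -2.46257112]
```

View pics/z_10.png

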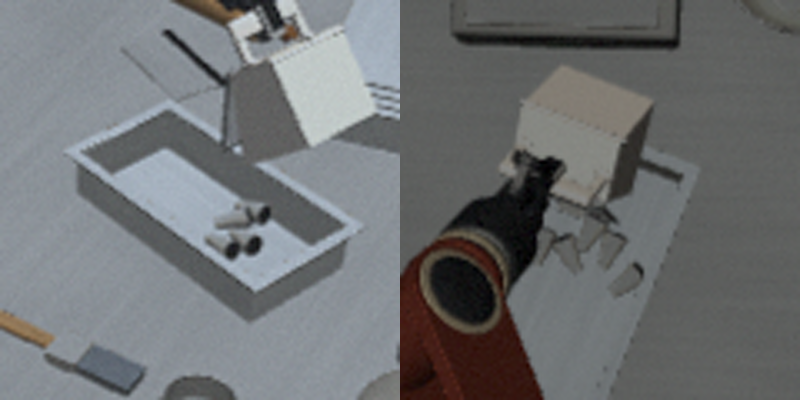

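Run:
```python
import cv2,numpy as np
a=cv2.imread("pics/top_10.png")[150:195,235:280];b=cv2.imread("pics/scene_10.png")[165:215,355:405]
f=lambda i:cv2.convertScaleAbs(cv2.resize(i,(400,400),interpolation=cv2.INTER_CUBIC),alpha=1.8)
cv2.imwrite("pics/z11.png",np.hstack([f(b),f(a)]))
```

```text
(no output)
```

View pics/z11.png

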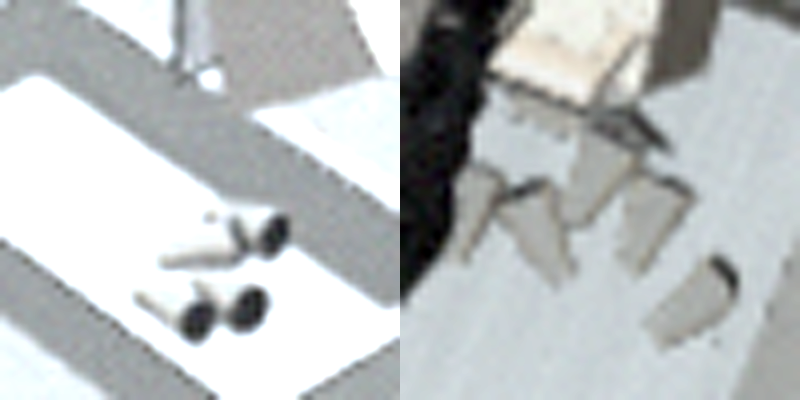

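Run:
```python
from h import *
for x,y in[(478,215),(540,230),(605,180),(655,225),(690,305)]:
  for z in(.013,.165):
    p=pt("top",(235+(x-400)/8.889-.5,150+y/8.889-.5),z); u=proj("scene",p); print((x,y),z,np.round(p,3),np.round((u-[355,165])*8))
```

```text
(478, 215) 0.013 [0.641 0.325 0.013] [235. 223.]
(478, 215) 0.165 [0.614 0.295 0.165] [188. -12.]
(540, 230) 0.013 [0.636 0.298 0.013] [201. 248.]
(540, 230) 0.165 [0.609 0.271 0.165] [155.  10.]
(605, 180) 0.013 [0.658 0.271 0.013] [219. 293.]
(605, 180) 0.165 [0.63  0.246 0.165] [172.  50.]
(655, 225) 0.013 [0.639 0.249 0.013] [164. 305.]
(655, 225) 0.165 [0.612 0.226 0.165] [118.  60.]
(690, 305) 0.013 [0.605 0.232 0.013] [ 85. 299.]
(690, 305) 0.165 [0.581 0.211 0.165] [43. 55.]
```

All five nozzles are accounted for in the pan. Four match in both views, and the fifth, seen at (605–235, 232 mm), is hidden from the scene camera by the near wall. Now I'll right the caddy.

jog_arm(
  steps=[
    [[0, 0, 0], [3, 0, 0]],
    [[0, 0, -0.1], [5, 0, 0]],
    [[0, 0, -0.2], [6, 0, 0]],
    [[0, 0, -0.2], [6, 0, 0]],
    [[0, 0, -0.2], [6, 0, 0]],
    [[0, 0, -0.2], [6, 0, 0]],
    [[0, 0, -0.2], [5, 0, 0]],
    [[0, 0, -0.1], [3, 0, 0]],
  ],
)

```text
t: 15.3
tool_pos: [0.55, 0.3017, 0.4221]
tool_rot: [-2.572, -1.799, 0.006]
contact_force: [-0.7, -1.1, -3.4]
opening: 0.0088
```

Run:
```python
from look import *
rel([.5617,-.217,.43],-38); lip()
look('12',(110,300,120),(100,200,120))
```

```text
t 15.3 pos [0.55   0.3017 0.4221] q [0.383 0.05  1.587 0.002 1.509 0.732] F [-0.7 -1.1 -3.4] op 0.0088
shift cm [-48.33  18.87  -0.79] turn deg [-0.25  0.14 17.96]
y axis [ 0.939 -0.343 -0.005]
lip [0.4848 0.325  0.1404] tilt -0.3
```

View pics/z_12.png

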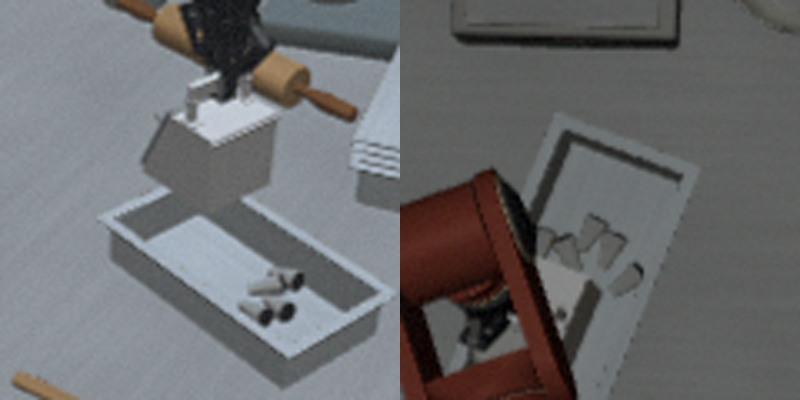

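The top view shows all five nozzles in the pan, between (545,243) and (628,278), and the caddy is upright. I'll carry it back to the board.

jog_arm(
  steps=[
    [[-1, 0.4, -0.1], [0, 0, 0]],
    [[-2, 0.8, -0.1], [0, 0, 0]],
    [[-3, 1.2, -0.1], [0, 0, 0]],
    [[-3, 1.2, -0.1], [0, 0, 0]],
    [[-3, 1.2, -0.1], [0, 0, 0]],
    [[-3, 1.2, -0.1], [0, 0, 0]],
    [[-3, 1.2, -0.1], [0, 0, 0]],
    [[-3, 1.2, -0.1], [0, 0, 0]],
  ],
)

```text
t: 16.2
tool_pos: [0.5555, 0.0671, 0.4271]
tool_rot: [2.557, 1.803, -0.008]
contact_force: [-0.1, 0.0, -4.4]
opening: 0.0084
```

jog_arm(
  steps=[
    [[-3, 1.2, -0.1], [0, 0, 0]],
    [[-3, 1.2, -0.1], [0, 0, 2]],
    [[-3, 1.2, -0.1], [0, 0, 3]],
    [[-3, 1.5, -0.1], [0, 0, 3]],
    [[-3, 1.6, -0.1], [0, 0, 3]],
    [[-3, 1.8, -0.1], [0, 0, 3]],
    [[-2, 1.5, -0.1], [0, 0, 2]],
    [[-1, 0.8, -0.1], [0, 0, 1]],
  ],
)

```text
t: 17.0
tool_pos: [0.555, -0.1854, 0.4378]
tool_rot: [2.792, 1.376, -0.012]
contact_force: [1.5, -0.1, -2.3]
opening: 0.0087
```

Run:
```python
from rel import *
rel([.5617,-.217,.43],-38); lip()
```

```text
t 17.0 pos [ 0.555  -0.1854  0.4378] q [-0.445 -0.063  1.673 -0.024  1.514  0.211] F [ 1.5 -0.1 -2.3] op 0.0087
shift cm [-2.09  2.44  0.88] turn deg [1.28 1.1  0.46]
y axis [ 0.793 -0.609  0.022]
lip [ 0.5028 -0.1521  0.1544] tilt 1.3
```

jog_arm(
  steps=[
    [[-1, 1.2, 0], [0.7, 0.6, 0.5]],
    [[-0.8, 0.9, 0.5], [0.5, 0.5, 0]],
    [[-0.2, 0.2, 1], [0, 0, 0]],
    [[0, 0, 0.8], [0, 0, 0]],
    [[0, 0, 0], [0, 0, 0]],
  ],
)

```text
t: 17.5
tool_pos: [0.5609, -0.2172, 0.4121]
tool_rot: [-2.822, -1.376, -0.0]
contact_force: [0.1, 1.1, -3.8]
opening: 0.009
```

Run:
```python
from look import *
rel([.5617,-.217,.299],-38); lip()
look('13',(180,220,120),(130,310,140))
```

```text
t 17.5 pos [ 0.5609 -0.2172  0.4121] q [-4.930e-01 -6.000e-03  1.661e+00  1.000e-03  1.489e+00  1.700e-01] F [ 0.1  1.1 -3.8] op 0.009
shift cm [ 0.05  0.06 11.31] turn deg [-0.09 -0.06 -0.  ]
y axis [ 0.788 -0.616 -0.002]
lip [ 0.5072 -0.1749  0.1302] tilt -0.1
```

View pics/z_13.png

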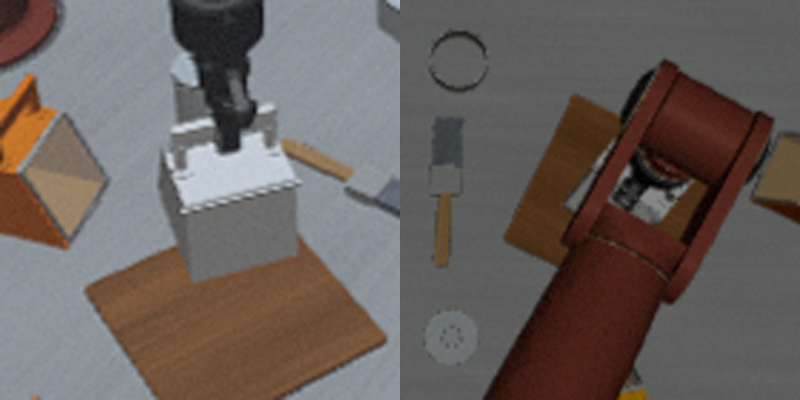

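It hangs upright above the board at the original spot, so I'll lower it.

jog_arm(
  steps=[
    [[0, 0, 1], [0, 0, 0]],
    [[0, 0, 2], [0, 0, 0]],
    [[0, 0, 2], [0, 0, 0]],
    [[0, 0, 2], [0, 0, 0]],
    [[0, 0, 1.5], [0, 0, 0]],
    [[0, 0, 1], [0, 0, 0]],
    [[0, 0, 0.5], [0, 0, 0]],
    [[0, 0, 0], [0, 0, 0]],
  ],
)

```text
t: 18.4
tool_pos: [0.5624, -0.2142, 0.3105]
tool_rot: [2.816, 1.383, 0.008]
contact_force: [0.4, 0.6, -4.2]
opening: 0.0088
```

Run:
```python
from rel import *
rel([.5617,-.217,.298],-38); lip()
```

```text
t 18.4 pos [ 0.5624 -0.2142  0.3105] q [-0.488  0.072  1.754  0.002  1.309  0.17 ] F [ 0.4  0.6 -4.2] op 0.0088
shift cm [-0.27  0.11  1.25] turn deg [ 0.33 -0.16  0.29]
y axis [ 0.791 -0.612  0.006]
lip [ 0.5104 -0.173   0.0281] tilt 0.3
```

jog_arm(
  steps=[
    [[-0.1, 0.1, 0.5], [0.3, -0.1, 0.2]],
    [[-0.1, 0, 0.3], [0, 0, 0]],
    [[0, 0, 0.2], [0, 0, 0]],
    [[0, 0, 0.2], [0, 0, 0]],
    [[0, 0, 0], [0, 0, 0]],
  ],
)

```text
t: 18.9
tool_pos: [0.563, -0.2173, 0.3008]
tool_rot: [2.819, 1.377, 0.006]
contact_force: [-0.6, 0.0, -2.5]
opening: 0.0087
```

Run:
```python
from rel import *
rel([.5617,-.217,.298],-38); lip()
```

```text
t 18.9 pos [ 0.563  -0.2173  0.3008] q [-4.920e-01  8.600e-02  1.757e+00  1.000e-03  1.293e+00  1.700e-01] F [-0.6  0.  -2.5] op 0.0087
shift cm [-0.06 -0.12  0.28] turn deg [ 0.32 -0.1   0.07]
y axis [ 0.789 -0.615  0.006]
lip [ 0.5109 -0.1761  0.0185] tilt 0.3
```

jog_arm(
  steps=[
    [[0, 0, 0.2], [0.3, 0, 0]],
    [[0, 0, 0.15], [0, 0, 0]],
    [[0, 0, 0.1], [0, 0, 0]],
    [[0, 0, 0.1], [0, 0, 0]],
  ],
)

```text
t: 19.3
tool_pos: [0.5635, -0.2176, 0.298]
tool_rot: [2.822, 1.379, 0.003]
contact_force: [-3.1, 1.8, 4.7]
opening: 0.0082
```

Contact: +4.7 N now pushes up on the tool, so the caddy is standing on the board. I'll release it.

jog_arm(
  steps=[
    [[0, 0, 0], [0, 0, 0]],
    [[0, 0, 0], [0, 0, 0]],
    [[0, 0, 0], [0, 0, 0]],
    [[0, 0, 0], [0, 0, 0]],
    [[0, 0, 0], [0, 0, 0]],
  ],
  fingers=0.3,
)

```text
t: 19.8
tool_pos: [0.5643, -0.2179, 0.2991]
tool_rot: [2.819, 1.377, 0.008]
contact_force: [0.1, -0.7, -0.8]
opening: 0.0553
```

jog_arm(
  steps=[
    [[0, 0, -0.5], [0, 0, 0]],
    [[0, 0, -1], [0, 0, 0]],
    [[0, 0, -2], [0, 0, 0]],
    [[0, 0, -3], [0, 0, 0]],
    [[0, 0, -3], [0, 0, 0]],
    [[0, 0, -3], [0, 0, 0]],
    [[0, -3, -3], [0, 0, 0]],
    [[0, -4, -2], [0, 0, 0]],
  ],
)

```text
t: 20.6
tool_pos: [0.5077, -0.1752, 0.4805]
tool_rot: [2.824, 1.376, 0.003]
contact_force: [-0.8, -0.2, 0.3]
opening: 0.0557
```

jog_arm(
  steps=[
    [[0, -4, -2], [0, 0, 0]],
    [[0, -4, -1], [0, 0, 0]],
    [[0, -4, 0], [0, 0, 0]],
    [[0, -2, 0], [0, 0, 0]],
    [[0, 0, 0], [0, 0, 0]],
  ],
)

```text
t: 21.1
tool_pos: [0.3894, -0.0836, 0.523]
tool_rot: [2.81, 1.371, 0.024]
contact_force: [1.2, 0.2, -0.1]
opening: 0.0554
```

Run:
```python
from look import *
rel([.5617,-.217,.298],-38)
look('14',(180,220,120),(130,310,120))
```

```text
t 21.1 pos [ 0.3894 -0.0836  0.523 ] q [-0.399 -0.563  1.929  0.002  1.754  0.264] F [ 1.2  0.2 -0.1] op 0.0554
shift cm [-0.07 21.33 22.94] turn deg [ 1.17 -0.41  0.02]
y axis [ 0.788 -0.615  0.02 ]
```

View pics/z_14.png

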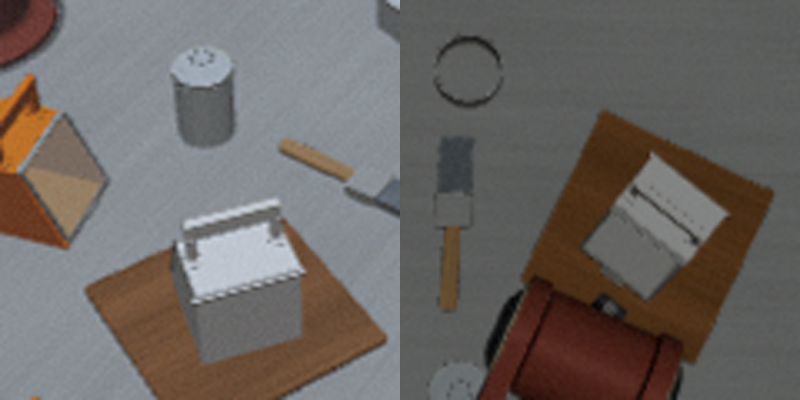

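View pics/top_14.png

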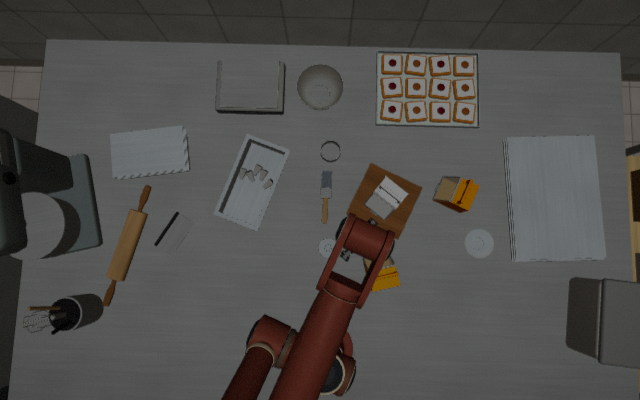

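View pics/scene_14.png

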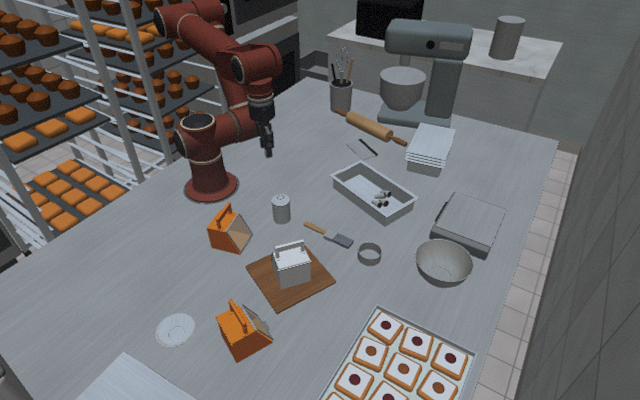

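The caddy stands on the board at (385,198), and nothing shows through its clear flap. The pan is at (253,182) with the nozzles near (257,176). I'll do one last close count and a before/after comparison.

Run:
```python
import cv2,numpy as np
A=cv2.imread("pics/top0.png");B=cv2.imread("pics/top_14.png")
d=(cv2.GaussianBlur(cv2.absdiff(A,B),(3,3),0).max(2)>22).astype(np.uint8)
for c in cv2.findContours(d,0,1)[0]:
    if cv2.contourArea(c)>6: print(cv2.boundingRect(c),cv2.contourArea(c))
f=lambda i:cv2.convertScaleAbs(cv2.resize(i,(400,500),interpolation=cv2.INTER_CUBIC),alpha=1.6)
cv2.imwrite("pics/z15.png",np.hstack([f(B[150:200,235:275]),f(B[165:225,360:408])]))
```

```text
(247, 395, 4, 5) 7.5
(342, 331, 3, 6) 8.0
(59, 213, 336, 187) 19795.5
(381, 204, 7, 7) 24.0
(373, 198, 7, 6) 24.5
(378, 186, 22, 18) 65.5
(265, 179, 9, 10) 23.0
(384, 175, 25, 21) 57.0
(240, 164, 28, 16) 103.5
```

View pics/z15.png

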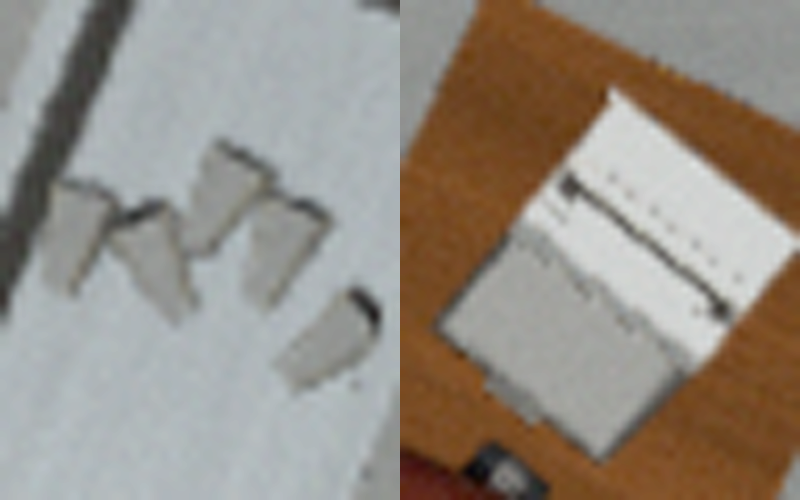

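The close-up shows exactly five nozzles lying in the pan. The caddy is empty with its flap shut, well inside the board. The only differences from the first picture are the nozzles, a shift of a few mm in the caddy and the arm itself.

```bash
python3 -c "
from station import ctrl
print(ctrl.finish_job())"
```

```text
the job is handed in; nothing more can be done
None
```

I tipped all five nozzles into the pan and stood the empty caddy back on its board. I handed the job in at about 21 s of the 58 s; no verdict was reported.

- **Grasp:** My first grip caught only the top half of the handle bar, so I opened up and regripped lower before lifting.
- **Pour:** I tipped the caddy to about 38°, with its front edge about 80 mm above the bench over the far end of the pan. I then went to about 42° to be sure everything had slid out.
- **Return:** I righted the caddy, set it down at its original spot until the wrist felt the board, released it and backed away.

**Last checks:**
- **Nozzles:** The top view shows five nozzles lying in the pan. The scene view shows only four, because the near wall hides the fifth.
- **Caddy:** It is empty, with the flap shut, and wholly on the board. It may have shifted a few mm from where it started.
- **Pan and surroundings:** A before/after comparison of the top view shows no movement of the pan or other things. The arm still covered a small part of that view, near the dredger and one orange caddy. I did not run that comparison on the scene view, where both look unmoved.
- **Unclear reading:** The wrist force was too noisy (about ±1 N) to confirm from weight that the caddy was empty, so that rests on the pictures.

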